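# Put the bench stock back in its trays

## Task

Put away the four things left on the bench in front of the trays: the tall bottle, the short bottle, the jar and the slide box. Each belongs in the tray that already holds one of its kind; set each one upright and flat on the floor of an empty bay of its own, the slide box lengthwise in its bay. Leave the three things already in the trays standing in their bays.

Things in the scene. Friction and masses are not known exactly. Their poses are not given: they have to be found in the camera images.
- bottle_tall: the taller loose white plastic bottle with a blue screw cap, 95 mm high overall: straight round body 34 mm in diameter up to 67 mm, a sloping shoulder 8 mm high, then a cap 24 mm in diameter and 20 mm high. Origin: centre of its underside, z up along the bottle; stands on the bench
- bottle_short: the shorter loose white plastic bottle with a blue screw cap, 70 mm high overall: straight round body 34 mm in diameter up to 42 mm, a sloping shoulder 8 mm high, then a cap 24 mm in diameter and 20 mm high. Origin: centre of its underside, z up along the bottle; stands on the bench
- jar: the loose white plastic jar with a blue screw lid, straight and round, 44 mm in diameter, 48 mm high. Origin: centre of its underside, z up; stands on the bench
- slide_box: the loose closed microscope-slide box, white with a blue lid, 82 mm long (its x) by 30 mm wide (its y) by 40 mm high. Origin: centre of its underside, z up; stands on the bench at any yaw within about 0.7 rad of 0
- tray_bottles: fixed dark steel tray with a bottle in its +y end bay; 112 (x) by 196 (y) by 14 mm high, like the other trays. Walls and dividers 4 mm thick, 14 mm high; floor 4 mm thick. Three bays in a row along y, centred at y = +64 (taken), 0 and -64 mm (both empty), each 104 (x) by 60 mm (y) inside. Origin: centre of the underside, z up; x points roughly away from the robot (yaw within 0.1 rad)
- tray_jars: fixed dark steel tray with a jar in its +y end bay; 112 (x) by 196 (y) by 14 mm high, like the other trays. Walls and dividers 4 mm thick, 14 mm high; floor 4 mm thick. Three bays in a row along y, centred at y = +64 (taken), 0 and -64 mm (both empty), each 104 (x) by 60 mm (y) inside. Origin: centre of the underside, z up; x points roughly away from the robot (yaw within 0.1 rad)
- tray_slides: fixed dark steel tray with a slide box in its +y end bay; 112 (x) by 196 (y) by 14 mm high, like the other trays. Walls and dividers 4 mm thick, 14 mm high; floor 4 mm thick. Three bays in a row along y, centred at y = +64 (taken), 0 and -64 mm (both empty), each 104 (x) by 60 mm (y) inside. Origin: centre of the underside, z up; x points roughly away from the robot (yaw within 0.1 rad)
- sample_bottle: a white plastic bottle with a blue screw cap, 80 mm high overall: straight round body 34 mm in diameter up to 52 mm, a sloping shoulder 8 mm high, then a cap 24 mm in diameter and 20 mm high. Origin: centre of its underside, z up along the bottle; stands loose in the taken bay of tray_bottles and is to stay there
- sample_jar: white plastic jar with a blue screw lid, straight and round, 44 mm in diameter, 48 mm high. Origin: centre of its underside, z up; stands loose in the taken bay of tray_jars and is to stay there
- sample_slide_box: closed microscope-slide box, white with a blue lid, 82 mm long (its x) by 30 mm wide (its y) by 40 mm high. Origin: centre of its underside, z up; stands loose in the taken bay of tray_slides, its length along the tray's x, and is to stay there. In that tray the bay at the far end from it leaves the most room for the fingers
Mind the look-alikes: they are no part of the job. What is shaped like the bottle_short but turquoise is not meant. Leave any red look-alike of the slide_box alone.

How it is judged (in metres and radians):
At the end, for the whole second after the job is handed in: Each of the four stands upright (0.1 rad) on the floor (4 mm) of its own free bay in its kind's tray, off the bay centre along tray x/y by under 38/16 mm (bottles), 33/11 (jar), 14/18 (slide box). The three things already in the trays stand so in their own bays. All at rest (x of bottle_tall in the frame of tray_bottles between -0.038 and 0.038 m and z of bottle_tall in the frame of tray_bottles between 0 and 0.008 m and angle between each of bottle_tall, bottle_short, jar, slide_box, sample_bottle, sample_jar, sample_slide_box's own z axis and vertical below 0.1 rad and linear speed of each of bottle_tall, bottle_short, jar, slide_box, sample_bottle, sample_jar, sample_slide_box below 0.02 m/s and angular speed of each of bottle_tall, bottle_short, jar, slide_box, sample_bottle, sample_jar, sample_slide_box below 0.2 rad/s and x of bottle_short in the frame of tray_bottles between -0.038 and 0.038 m and z of bottle_short in the frame of tray_bottles between 0 and 0.008 m and x of jar in the frame of tray_jars between -0.033 and 0.033 m and z of jar in the frame of tray_jars between 0 and 0.008 m and x of slide_box in the frame of tray_slides between -0.014 and 0.014 m and z of slide_box in the frame of tray_slides between 0 and 0.008 m and ((y of bottle_tall in the frame of tray_bottles between -0.016 and 0.016 m and y of bottle_short in the frame of tray_bottles between -0.08 and -0.048 m) or (y of bottle_tall in the frame of tray_bottles between -0.08 and -0.048 m and y of bottle_short in the frame of tray_bottles between -0.016 and 0.016 m)) and (y of jar in the frame of tray_jars between -0.011 and 0.011 m or y of jar in the frame of tray_jars between -0.075 and -0.053 m) and (y of slide_box in the frame of tray_slides between -0.018 and 0.018 m or y of slide_box in the frame of tray_slides between -0.082 and -0.046 m) and x of sample_bottle in the frame of tray_bottles between -0.038 and 0.038 m and z of sample_bottle in the frame of tray_bottles between 0 and 0.008 m and y of sample_bottle in the frame of tray_bottles between 0.048 and 0.08 m and x of sample_jar in the frame of tray_jars between -0.033 and 0.033 m and z of sample_jar in the frame of tray_jars between 0 and 0.008 m and y of sample_jar in the frame of tray_jars between 0.053 and 0.075 m and x of sample_slide_box in the frame of tray_slides between -0.014 and 0.014 m and z of sample_slide_box in the frame of tray_slides between 0 and 0.008 m and y of sample_slide_box in the frame of tray_slides between 0.046 and 0.082 m); the robot touches nothing.
It fails at once if the bottle that was already in its tray is tipped or lifted out of its bay (angle between sample_bottle's own z axis and vertical above 0.4 rad or z of sample_bottle in the frame of tray_bottles above 0.025 m).
It fails at once if the jar that was already in its tray is tipped or lifted out of its bay (angle between sample_jar's own z axis and vertical above 0.4 rad or z of sample_jar in the frame of tray_jars above 0.025 m).
It fails at once if the slide box that was already in its tray is tipped or lifted out of its bay (angle between sample_slide_box's own z axis and vertical above 0.4 rad or z of sample_slide_box in the frame of tray_slides above 0.025 m).
It also fails if it takes over 106 s, if anything falls off the work surface, if the arm or the gripper's body presses on something with over 40 N, if the wrist force passes 120 N, or if a joint passes its speed limit or range.

## Robot

A 6-joint arm with a two-finger parallel gripper is mounted at the origin on the work surface. World frame = base frame: x ahead of the robot, y to its left, z up, the work surface at z = 0. Lengths are in m, angles in degrees, forces in N, time in s.
With the tool pointing down it reaches from about 0.4 to 0.825 m from the base axis. Payload 7 kg.
Tool frame: the origin (TCP) lies between the finger pads; the fingertips stand 22 mm ahead of it and the grasp point (between the pads) lies 3 mm ahead of it; z points along the fingers, y is the line along which they close (so a half turn about z gives the same grasp; the last joint's range is limited). The gripper opens to 88 mm and grips with 3 to 60 N. Pads are 19 mm wide; open, the fingers measure 130 mm over their backs; the gripper's body (78 mm by 193 mm) begins 47 mm behind the grasp point.
Start: joints at [-51.446, 20.546, 0.682, 0, -70.136, -16.507], TCP at [0.253, -0.626, 0.225] pointing down, gripper open.
Joint ranges: [-176.03, 176.03], [-82.01, 121.73], [-58.28, 71.71], [-173.87, 95.51], [-174.79, -0.11], [-173.66, 173.66]. Speed limits (degrees/s): [136.94, 136.94, 172.46, 180, 180, 180].

## Interface

Orientations are given as [roll, pitch, yaw] about the fixed x, y, z axes, in that order (R = Rz(yaw) Ry(pitch) Rx(roll)).
In Python, from plant import ctrl gives the robot as it stands.
- The arm moves only by the tool apply_moves, never from a script. Its argument "targets" is a list of rows, each an object with "travel": the shift along the tool's x, y, z in mm, a list of three; "roll": the turn about the tool's z in degrees; "jaw": the finger opening in mm, from 0 to 87.6. In form: [{"travel": [tx, ty, tz], "roll": roll, "jaw": jaw}, ...]. A call has 1 to 10 rows; each row shifts and turns the commanded pose from where the row before left it, along the tool's axes as they then stand; what a row does not reach is not made up. A row lasts 1/10 s, in which the tool goes at most 50 mm and 8.59 degrees, less where a joint would pass 70% of its speed; a pose out of reach is approached as far as the arm can. A call with a gripper value outside its range is refused whole. The fingers move at their own pace and stop on an object; the grip force is fixed at half the most. Time passes only in rows, so rows that do not move let the fingers close. It gives the time, the measured TCP pose, the force, the opening and the grip force at its end, in the units of the state.
- ctrl.get_obs(): the state, without advancing time (a new reading comes with each control period).
- ctrl.snapshot(name): name is "scene" or "top" or "wrist"; returns the picture (480x640x3 uint8, red, green, blue); there is no depth.
- ctrl.calibration(name): a dict with "K" (3x3 intrinsics, pixels), "extrinsics" (4x4, takes a point from camera to world coordinates); the wrist camera has in their place "hand_eye" (4x4, takes a point from camera to tool coordinates, whose origin is the TCP and whose axes are the flange's). Camera axes: x right, y down, z forward; pixel columns grow to the right and rows downward; lengths in m; the calibration is good to about 2 mm. A picture is of the moment at which its call begins: read the wrist's pose just before it. calibration takes no time and is no camera call.
- ctrl.close_job(): hands the job in; it is judged then, once.
The state is a dict: "clock": time; "joint_pos": joint angles; "qvel": joint speeds; "tau": joint torques, N m; "tool_pos": TCP position; "orientation": TCP orientation; "force": force on the tool from outside, world axes, zero at the start; "moment": the same for the moment, N m; "opening": finger opening in m; "gripper_force": force on a finger pad.
Only numpy, scipy, OpenCV 4.12 (cv2) and the standard library are available. Lean on these libraries where they do the work, as an engineer would, in place of code of your own. Each camera call takes 0.05 s, during which the arm holds its last target. There are 200 camera calls.

## Working session

There is one attempt and no reset: what is moved stays moved. The work goes in short steps, Python scripts to look and compute and a tool call to move; the robot and the scene stay as the last step left them, time stands still between calls to the robot, and variables do not carry over. Pictures are saved under pics/ and viewed, at most 14 in all, crops included, and the job is handed in when it is done.

Besides the shell and the picture viewer there is one more tool, called after ">>>" as name(argument=value, ...), one argument or row to a line, values as JSON. apply_moves: Moves the arm, as the interface text tells. Its arguments: {"type":"object","properties":{"targets":{"type":"array","items":{"type":"object","properties":{"travel":{"type":"array","items":{"type":"number"}},"roll":{"type":"number"},"jaw":{"type":"number"}}}}},"required":["targets"]}

```bash
ls; mkdir -p pics
python3 - <<'E'
from plant import ctrl
import cv2,numpy as np
np.set_printoptions(precision=4,suppress=True)
print(ctrl.get_obs())
for n in ("scene","top","wrist"):
    cv2.imwrite(f"pics/{n}0.png",ctrl.snapshot(n)[...,::-1]); print(n,ctrl.calibration(n))
E
```

```text
pics
{'clock': 0.0, 'joint_pos': array([-51.4445,  20.5896,   0.6337,  -0.0209, -70.1352, -16.5066]), 'qvel': array([-0.0273, -0.0786,  0.0479,  0.0121,  0.0705, -0.0515]), 'tau': array([  0.0002, -58.2705,  29.3055,   6.9969,   0.0068,  -0.0002]), 'tool_pos': array([ 0.2532, -0.6252,  0.2241]), 'orientation': array([ 179.9071,   -0.0071, -157.9582]), 'force': array([-0.3911, -0.164 , -0.127 ]), 'moment': array([-0.0351,  0.0221,  0.0341]), 'gripper_force': 0.0, 'opening': 0.08773880983788342}
scene {'K': array([[568.9349,   0.    , 320.3687],
       [  0.    , 568.9349, 231.416 ],
       [  0.    ,   0.    ,   1.    ]]), 'extrinsics': array([[-0.7424,  0.4518, -0.4946,  0.9839],
       [ 0.6699,  0.4902, -0.5576,  0.5528],
       [-0.0095, -0.7453, -0.6666,  0.7017],
       [ 0.    ,  0.    ,  0.    ,  1.    ]])}
top {'K': array([[490.6356,   0.    , 316.3133],
       [  0.    , 490.6356, 233.8152],
       [  0.    ,   0.    ,   1.    ]]), 'extrinsics': array([[-0.0193, -0.9962,  0.0847,  0.4044],
       [-0.9997,  0.0202,  0.0098,  0.0338],
       [-0.0115, -0.0845, -0.9964,  0.9992],
       [ 0.    ,  0.    ,  0.    ,  1.    ]])}
wrist {'K': array([[390.8112,   0.    , 323.2011],
       [  0.    , 390.8112, 236.8533],
       [  0.    ,   0.    ,   1.    ]]), 'hand_eye': array([[ 0.    , -0.9627, -0.2706,  0.0722],
       [ 1.    ,  0.0001, -0.0003, -0.0006],
       [ 0.0004, -0.2706,  0.9627, -0.1579],
       [ 0.    ,  0.    ,  0.    ,  1.    ]])}
```

View pics/top0.png

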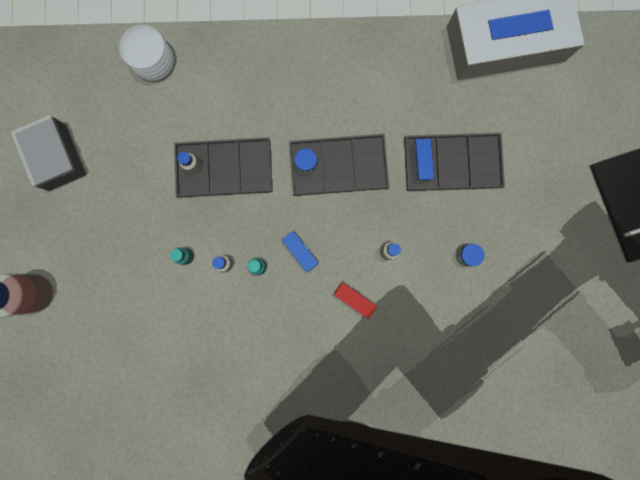

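View pics/scene0.png

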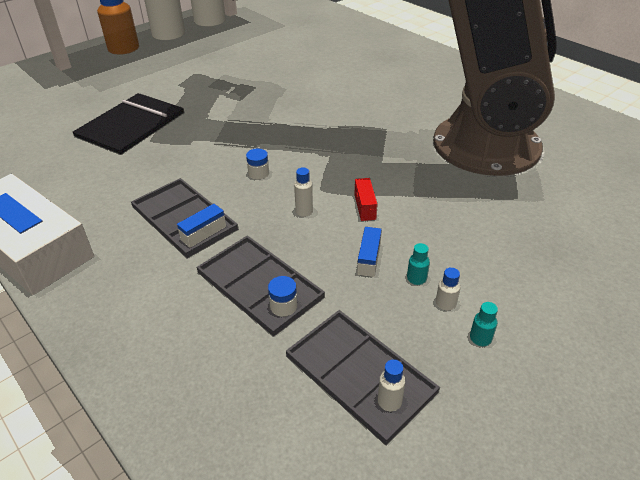

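Top view: the short bottle is the blue-capped one at (221,263), between turquoise look-alikes at (181,256) and (257,267). The slide box is the blue one at (300,252), and the red look-alike is at (356,300). The tall bottle is at (391,250) and the jar at (471,255). Trays: bottles (223,167), jars (339,165), slides (454,161). Matching pixels in the scene view: short (448,290), tall (303,193), jar (257,164), slide box (369,250), turquoise (419,265) and (484,325), red (366,199).

```bash
cat > h.py <<'E'
import cv2,numpy as np
from plant import ctrl
np.set_printoptions(precision=4,suppress=True)
def ray(cal,uv,E=None):
    E=cal["extrinsics"] if E is None else E
    d=E[:3,:3]@np.linalg.solve(cal["K"],[uv[0],uv[1],1.]); return E[:3,3],d/np.linalg.norm(d)
def onplane(r,z): return r[0]+r[1]*(z-r[0][2])/r[1][2]
def cross(r1,r2):
    A=np.stack([r1[1],-r2[1]],1); s=np.linalg.lstsq(A,r2[0]-r1[0],rcond=None)[0]
    p,q=r1[0]+s[0]*r1[1],r2[0]+s[1]*r2[1]; return (p+q)/2,np.linalg.norm(p-q)
def project(cal,P,E=None):
    E=cal["extrinsics"] if E is None else E
    c=cal["K"]@(E[:3,:3].T@(np.asarray(P)-E[:3,3])); return c[:2]/c[2]
def blobs(im,lo,hi,amin=60):
    m=cv2.inRange(cv2.cvtColor(im,cv2.COLOR_RGB2HSV),lo,hi)
    return [c for c in cv2.findContours(m,cv2.RETR_EXTERNAL,cv2.CHAIN_APPROX_NONE)[0] if cv2.contourArea(c)>amin]
BLUE=((100,120,50),(125,255,255))
def cen(c): m=cv2.moments(c); return np.array([m["m10"],m["m01"]])/m["m00"]
E
python3 - <<'E'
from h import *
T=ctrl.calibration("top");S=ctrl.calibration("scene")
t=cv2.imread("pics/top0.png")[...,::-1];s=cv2.imread("pics/scene0.png")[...,::-1]
tb=[c for c in blobs(t,*BLUE)];sb=[c for c in blobs(s,*BLUE)]
for c in tb:
    u=cen(c);rt=ray(T,u)
    best=min(((cross(rt,ray(S,cen(k))),cen(k)) for k in sb),key=lambda x:x[0][1])
    print(u,cv2.contourArea(c),"->",best[1],best[0])
    if cv2.contourArea(c)>300:
        b=cv2.boxPoints(cv2.minAreaRect(c)); print("  box",[onplane(ray(T,p),.04)[:2] for p in b])
# trays
g=cv2.cvtColor(t,cv2.COLOR_RGB2GRAY);m=((g<85)*255).astype(np.uint8)
m=cv2.morphologyEx(m,cv2.MORPH_CLOSE,np.ones((5,5)))
for c in cv2.findContours(m,0,2)[0]:
    if 3000<cv2.contourArea(c)<8000:
        r=cv2.minAreaRect(c);b=cv2.boxPoints(r);w=np.array([onplane(ray(T,p),.014)[:2] for p in b])
        print("tray",r,"\n",w,w.mean(0),[np.linalg.norm(w[i]-w[i-1]) for i in (0,1)])
E
```

```text
[  2.6135 295.8688] 94.0 -> [450.6785 276.5568] (array([0.4847, 0.3925, 0.2887]), np.float64(0.26482905067050533))
[218.3148 262.4444] 99.0 -> [450.6785 276.5568] (array([0.4325, 0.2318, 0.0629]), np.float64(0.0012980933373769904))
[472.1146 254.4825] 371.0 -> [256.4231 156.7445] (array([ 0.4384, -0.2577,  0.0427]), np.float64(0.0024528260608478757))
  box [array([ 0.4603, -0.2387]), array([ 0.4594, -0.2815]), array([ 0.4185, -0.2796]), array([ 0.4194, -0.2369])]
[393.6683 249.3011] 103.5 -> [302.3175 174.8079] (array([ 0.4493, -0.0994,  0.0874]), np.float64(0.002481487614772393))
[299.5388 251.1308] 569.5 -> [369.2613 245.4598] (array([0.4523, 0.0776, 0.0348]), np.float64(0.0017817087312016664))
  box [array([0.4763, 0.1127]), array([0.4939, 0.0892]), array([0.4293, 0.0409]), array([0.4118, 0.0643])]
[183.5908 157.887 ] 116.5 -> [393.176  370.4881] (array([0.6332, 0.2944, 0.079 ]), np.float64(0.001166947132922844))
[305.3788 159.3945] 359.5 -> [281.787  288.5178] (array([0.6322, 0.0627, 0.0474]), np.float64(0.002278022469562197))
  box [array([0.6139, 0.0831]), array([0.6584, 0.0824
[... 827 characters left out ...]
0390625) 
 [[0.681  0.3341]
 [0.6876 0.1358]
 [0.5753 0.1311]
 [0.5686 0.3274]] [0.6281 0.2321] [np.float64(0.11263849999806884), np.float64(0.1983552005016989)]
tray ((338.7130126953125, 164.86476135253906), (54.147308349609375, 94.78402709960938), 85.48600769042969) 
 [[ 0.6789  0.0951]
 [ 0.6901 -0.0986]
 [ 0.5782 -0.1038]
 [ 0.567   0.0881]] [ 0.6285 -0.0048] [np.float64(0.11214472633453124), np.float64(0.1940901594252368)]
tray ((453.4239807128906, 161.71920776367188), (54.63632583618164, 97.6791000366211), 88.09085083007812) 
 [[ 0.6852 -0.1391]
 [ 0.6875 -0.3382]
 [ 0.5747 -0.3361]
 [ 0.5722 -0.1389]] [ 0.6299 -0.2381] [np.float64(0.11296807593975376), np.float64(0.19914437177386657)]
```

Run:
```python
import cv2
t=cv2.imread("pics/top0.png"); cv2.imwrite("pics/crop1.png",cv2.resize(t[120:330,160:500],None,fx=2.3,fy=2.3,interpolation=cv2.INTER_CUBIC))
```

```text
(no output)
```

View pics/crop1.png

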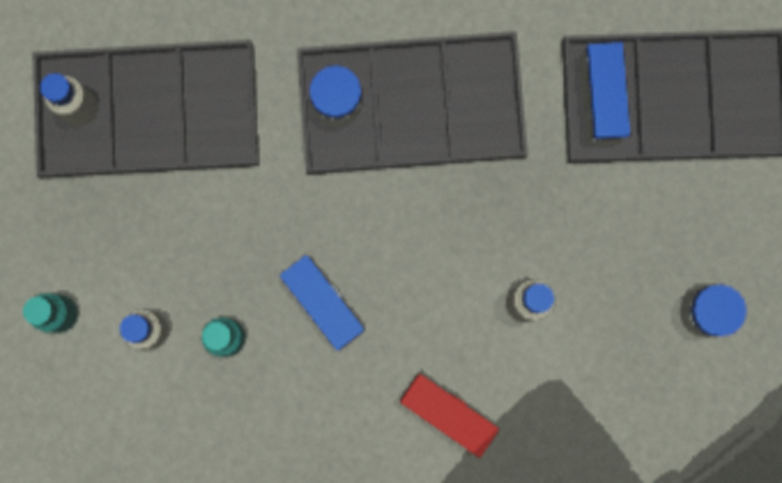

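The crop confirms the choices. The white blue-capped short bottle sits between two turquoise ones, and the slide box is the blue one rather than the red. The triangulated heights (63, 87, 43 and 35 mm for the blue-part centroids) fit the descriptions. I'll check the tray rim height from two views and start toward the jar.

Run:
```python
from h import *
T=ctrl.calibration("top");S=ctrl.calibration("scene")
for n,a,b in (("x-y-",(272.2,191.7),(340,312)),("x-y+",(177,197),(438,388)),("x+y-",(269.1,138.3),(287,351)),
 ("jars x-y-",(388.3,188),(248,238)),("jars x+y-",(384.3,134.8),(198,269)),("slides x+y-",(502,134),(132,205)),("slides x-y-",(503.5,187.5),(181,181))):
    print(n,*cross(ray(T,a),ray(S,b)))
```

```text
x-y- [0.5755 0.1336 0.008 ] 0.004112999425749131
x-y+ [0.5694 0.3273 0.0097] 0.0011926295852805562
x+y- [0.6863 0.1377 0.0121] 0.002786960974951032
jars x-y- [ 0.5783 -0.104   0.0082] 0.002912568583523097
jars x+y- [ 0.6887 -0.099   0.0085] 0.0039115545831736815
slides x+y- [ 0.6857 -0.3415  0.0031] 0.0057409943829865775
slides x-y- [ 0.5745 -0.3386  0.0062] 0.003321142207903645
```

>>> apply_moves(
  targets=[
    {"travel":[0,0,0],"roll":-8.5,"jaw":70},
    {"travel":[0,0,0],"roll":-8.5,"jaw":70},
    {"travel":[0,0,0],"roll":-8.5,"jaw":70},
    {"travel":[0,0,0],"roll":-8.5,"jaw":70},
    {"travel":[0,0,0],"roll":-8.5,"jaw":70},
    {"travel":[0,0,0],"roll":-8.5,"jaw":70},
    {"travel":[0,0,0],"roll":-8.5,"jaw":70},
    {"travel":[0,0,0],"roll":-8.5,"jaw":70},
    {"travel":[-41,-20,0],"roll":0,"jaw":70},
    {"travel":[-41,-20,0],"roll":0,"jaw":70},
  ],
)

```text
clock: 1.15
tool_pos: [0.2928, -0.543, 0.2238]
orientation: [179.9, 0.1, -90.1]
force: [1.7, -0.5, 0.9]
opening: 0.0699
gripper_force: 0.0
```

>>> apply_moves(
  targets=[
    {"travel":[-41,-20,0],"roll":0,"jaw":70},
    {"travel":[-41,-20,0],"roll":0,"jaw":70},
    {"travel":[-41,-20,0],"roll":0,"jaw":70},
    {"travel":[-41,-20,0],"roll":0,"jaw":70},
    {"travel":[-41,-20,0],"roll":0,"jaw":70},
    {"travel":[-41,-20,0],"roll":0,"jaw":70},
    {"travel":[-41,-20,0],"roll":0,"jaw":70},
    {"travel":[0,0,0],"roll":0,"jaw":70},
    {"travel":[0,0,0],"roll":0,"jaw":70},
  ],
)

```text
clock: 2.05
tool_pos: [0.4335, -0.2554, 0.2251]
orientation: [180.0, 0.0, -89.8]
force: [0.6, -0.8, -0.3]
opening: 0.0703
gripper_force: 0.0
```

```bash
cat >> h.py <<'E'
from scipy.spatial.transform import Rotation as Ro
def wrist(name=None):
    o=ctrl.get_obs();im=ctrl.snapshot("wrist")
    if name: cv2.imwrite(f"pics/{name}.png",im[...,::-1])
    W=ctrl.calibration("wrist");M=np.eye(4);M[:3,:3]=Ro.from_euler("xyz",o["orientation"],degrees=True).as_matrix();M[:3,3]=o["tool_pos"]
    return im,W,M@W["hand_eye"],o
def bluept(z,amin=300,name=None):
    im,W,E,o=wrist(name)
    print("tcp",o["tool_pos"],o["orientation"],o["opening"])
    for c in blobs(im,*BLUE,amin):
        print(cen(c),cv2.contourArea(c),onplane(ray(W,cen(c),E),z),[onplane(ray(W,p,E),z)[:2] for p in cv2.boxPoints(cv2.minAreaRect(c))])
E
python3 -c "
from h import *
bluept(.048,name='w1')"
```

```text
tcp [ 0.4335 -0.2554  0.2251] [179.999    0.0041 -89.7853] 0.07034062903219077
[318.0591 208.7886] 1818.0 [ 0.4389 -0.2599  0.048 ] [array([ 0.4629, -0.2775]), array([ 0.4222, -0.2844]), array([ 0.4145, -0.242 ]), array([ 0.4566, -0.2346])]
```

View pics/w1.png

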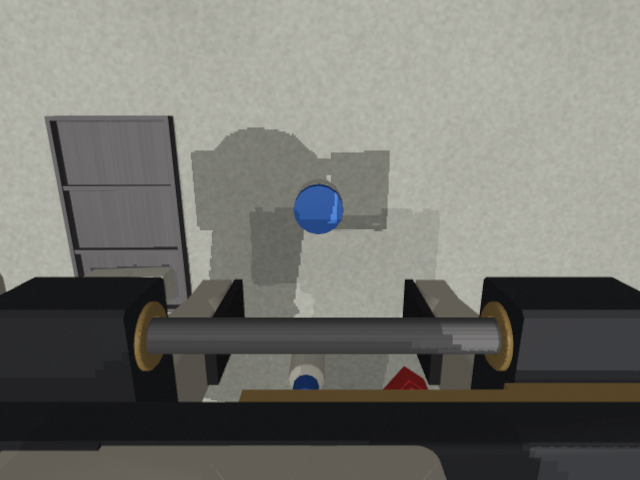

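The wrist view shows the jar lid at (318,209), giving (0.439, -0.260). This agrees with the fixed cameras, so I'll grasp it.

>>> apply_moves(
  targets=[
    {"travel":[4.5,-5.5,45],"roll":0,"jaw":70},
    {"travel":[0,0,45],"roll":0,"jaw":70},
    {"travel":[0,0,45],"roll":0,"jaw":70},
    {"travel":[0,0,34],"roll":0,"jaw":70},
    {"travel":[0,0,20],"roll":0,"jaw":70},
    {"travel":[0,0,0],"roll":0,"jaw":70},
    {"travel":[0,0,0],"roll":0,"jaw":20},
    {"travel":[0,0,0],"roll":0,"jaw":20},
    {"travel":[0,0,0],"roll":0,"jaw":20},
    {"travel":[0,0,0],"roll":0,"jaw":20},
  ],
)

```text
clock: 3.1
tool_pos: [0.4391, -0.2612, 0.0372]
orientation: [-179.9, -0.0, -90.0]
force: [-0.5, -0.9, 2.5]
opening: 0.0436
gripper_force: 8.2
```

>>> apply_moves(
  targets=[
    {"travel":[0,0,0],"roll":0,"jaw":20},
    {"travel":[0,0,-30],"roll":0,"jaw":20},
    {"travel":[0,0,-45],"roll":0,"jaw":20},
    {"travel":[0,0,-45],"roll":0,"jaw":20},
    {"travel":[-32,-32,0],"roll":0,"jaw":20},
    {"travel":[-32,-32,0],"roll":0,"jaw":20},
    {"travel":[-32,-32,0],"roll":0,"jaw":20},
    {"travel":[-32,-32,0],"roll":0,"jaw":20},
    {"travel":[-32,-32,0],"roll":0,"jaw":20},
    {"travel":[-32,-33,0],"roll":0,"jaw":20},
  ],
)

```text
clock: 4.1
tool_pos: [0.6323, -0.0671, 0.1564]
orientation: [-180.0, 0.0, -89.9]
force: [-0.2, -0.7, -0.9]
opening: 0.0426
gripper_force: 30.0
```

>>> apply_moves(
  targets=[
    {"travel":[0,0,0],"roll":0,"jaw":20},
    {"travel":[0,0,0],"roll":0,"jaw":20},
  ],
)

```text
clock: 4.3
tool_pos: [0.6315, -0.0676, 0.1554]
orientation: [179.9, 0.0, -89.9]
force: [-0.2, 0.0, -1.6]
opening: 0.0429
gripper_force: 30.0
```

Run:
```python
from h import *
im,W,E,o=wrist("w2");print(o["tool_pos"],o["orientation"],o["opening"],o["gripper_force"])
for n,P in (("bay-64 centre",(.632,-.069,.004)),("corner x-y-",(.578,-.104,.014)),("x+y-",(.690,-.0986,.014)),("slides x- y+",(.5722,-.1389,.014))): print(n,project(W,P,E))
```

```text
[ 0.6315 -0.0676  0.1554] [179.934    0.0029 -89.8531] 0.04292564491556648 29.999543130397797
bay-64 centre [323.5381 219.0249]
corner x-y- [394.4574 177.4337]
x+y- [247.9884 184.1473]
slides x- y+ [404.7555 130.0454]
```

View pics/w2.png

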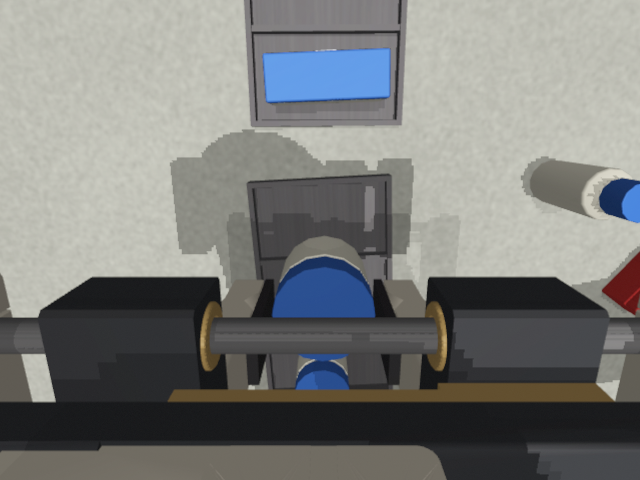

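The wrist view shows the jars tray's near edge, with corners at (248,183) and (391,177), within 3 px of prediction. The empty end bay is under the held jar, so I'll lower.

>>> apply_moves(
  targets=[
    {"travel":[1.5,0,40],"roll":0,"jaw":20},
    {"travel":[0,0,40],"roll":0,"jaw":20},
    {"travel":[0,0,20],"roll":0,"jaw":20},
    {"travel":[0,0,10],"roll":0,"jaw":20},
    {"travel":[0,0,3],"roll":0,"jaw":20},
    {"travel":[0,0,0],"roll":0,"jaw":20},
    {"travel":[0,0,0],"roll":0,"jaw":20},
  ],
)

```text
clock: 5.05
tool_pos: [0.6323, -0.0704, 0.0446]
orientation: [-179.9, 0.0, -90.0]
force: [0.3, 0.2, -0.7]
opening: 0.0432
gripper_force: 30.0
```

>>> apply_moves(
  targets=[
    {"travel":[0,0,1.5],"roll":0,"jaw":20},
    {"travel":[0,0,1.5],"roll":0,"jaw":20},
    {"travel":[0,0,0],"roll":0,"jaw":20},
  ],
)

```text
clock: 5.35
tool_pos: [0.632, -0.0702, 0.0412]
orientation: [-179.9, 0.0, -89.9]
force: [-2.5, 0.3, 3.2]
opening: 0.043
gripper_force: 30.0
```

>>> apply_moves(
  targets=[
    {"travel":[0,0,0],"roll":0,"jaw":60},
    {"travel":[0,0,0],"roll":0,"jaw":60},
    {"travel":[0,0,0],"roll":0,"jaw":60},
    {"travel":[0,0,-30],"roll":0,"jaw":60},
    {"travel":[0,0,-40],"roll":0,"jaw":60},
    {"travel":[0,0,-40],"roll":0,"jaw":60},
    {"travel":[0,0,-40],"roll":0,"jaw":60},
    {"travel":[7,46,0],"roll":0,"jaw":60},
    {"travel":[7,46,0],"roll":0,"jaw":60},
    {"travel":[7,46,0],"roll":0,"jaw":60},
  ],
)

```text
clock: 6.35
tool_pos: [0.4918, -0.0916, 0.1898]
orientation: [180.0, 0.0, -90.0]
force: [-1.3, 0.5, 1.6]
opening: 0.0603
gripper_force: 0.0
```

>>> apply_moves(
  targets=[
    {"travel":[8,45,0],"roll":0,"jaw":60},
    {"travel":[0,0,0],"roll":0,"jaw":60},
    {"travel":[0,0,0],"roll":0,"jaw":60},
  ],
)

```text
clock: 6.65
tool_pos: [0.448, -0.0996, 0.1909]
orientation: [-179.9, 0.0, -90.0]
force: [0.3, -0.6, 0.8]
opening: 0.0602
gripper_force: 0.0
```

Run:
```python
from h import *
bluept(.095,200,name='w3')
T=ctrl.calibration("top");im=ctrl.snapshot("top");cv2.imwrite("pics/top1.png",im[...,::-1])
for c in blobs(im,*BLUE): print(cen(c),onplane(ray(T,cen(c)),.045))
```

```text
tcp [ 0.448  -0.0996  0.1909] [-179.8839    0.0179  -89.9522] 0.060206522473811676
[338.9653 380.1352] 628.5 [0.4372 0.0104 0.095 ] [array([ 0.4581, -0.0026]), array([ 0.4202, -0.0027]), array([0.4197, 0.0172]), array([0.4582, 0.0173])]
[ 99.9058 256.9548] 2222.0 [ 0.6021 -0.087   0.095 ] [array([ 0.6203, -0.104 ]), array([ 0.5792, -0.1041]), array([ 0.5834, -0.0724]), array([ 0.6259, -0.0723])]
[321.6415 235.577 ] 954.0 [ 0.4502 -0.1024  0.095 ] [array([ 0.4612, -0.1152]), array([ 0.4393, -0.1153]), array([ 0.439 , -0.0894]), array([ 0.4615, -0.0894])]
[ 86.6387 125.9476] 4438.0 [ 0.5971 -0.1734  0.095 ] [array([ 0.6323, -0.1843]), array([ 0.5598, -0.1871]), array([ 0.5619, -0.1622]), array([ 0.6364, -0.1592])]
[  2.5163 295.5199] [0.3775 0.6559 0.045 ]
[183.57   157.9336] [0.6419 0.3036 0.045 ]
[305.3851 159.3897] [0.6337 0.062  0.045 ]
[370.9739 157.9478] [ 0.6337 -0.0676  0.045 ]
[424.0245 156.7806] [ 0.6337 -0.1722  0.045 ]
[520.4234  24.3493] [ 0.9007 -0.3762  0.045 ]
```

The jar stands at (0.634, -0.068), in its bay. The tall bottle's cap is at (0.450, -0.101) and both views agree, so I'll grasp it.

>>> apply_moves(
  targets=[
    {"travel":[1.5,-2,40],"roll":0,"jaw":60},
    {"travel":[0,0,45],"roll":0,"jaw":60},
    {"travel":[0,0,32],"roll":0,"jaw":60},
    {"travel":[0,0,15],"roll":0,"jaw":60},
    {"travel":[0,0,0],"roll":0,"jaw":20},
    {"travel":[0,0,0],"roll":0,"jaw":20},
    {"travel":[0,0,0],"roll":0,"jaw":20},
    {"travel":[0,0,0],"roll":0,"jaw":20},
    {"travel":[0,0,0],"roll":0,"jaw":20},
  ],
)

```text
clock: 7.65
tool_pos: [0.4511, -0.1009, 0.059]
orientation: [-179.9, 0.0, -89.9]
force: [-0.4, -0.1, 2.4]
opening: 0.0323
gripper_force: 30.0
```

>>> apply_moves(
  targets=[
    {"travel":[0,0,-30],"roll":0,"jaw":20},
    {"travel":[0,0,-45],"roll":0,"jaw":20},
    {"travel":[0,0,-45],"roll":0,"jaw":20},
    {"travel":[-40,-22,0],"roll":0,"jaw":20},
    {"travel":[-42,-22,0],"roll":0,"jaw":20},
    {"travel":[-42,-22,0],"roll":0,"jaw":20},
    {"travel":[-42,-22,0],"roll":0,"jaw":20},
    {"travel":[-42,-22,0],"roll":0,"jaw":20},
    {"travel":[-42,-22,0],"roll":0,"jaw":20},
    {"travel":[-42,-22,0],"roll":0,"jaw":20},
  ],
)

```text
clock: 8.65
tool_pos: [0.6047, 0.1931, 0.1786]
orientation: [-180.0, 0.0, -89.9]
force: [1.0, -0.3, -0.5]
opening: 0.0321
gripper_force: 30.0
```

>>> apply_moves(
  targets=[
    {"travel":[-41,-23,0],"roll":0,"jaw":20},
    {"travel":[0,0,0],"roll":0,"jaw":20},
    {"travel":[0,0,0],"roll":0,"jaw":20},
  ],
)

```text
clock: 8.95
tool_pos: [0.6269, 0.2331, 0.1772]
orientation: [179.9, -0.0, -89.9]
force: [-1.0, -0.3, -0.8]
opening: 0.0323
gripper_force: 30.0
```

Run:
```python
from h import *
im,W,E,o=wrist("w4");print(o["tool_pos"],o["orientation"],o["opening"],o["gripper_force"])
for n,P in (("corner x-y-",(.5753,.1311,.014)),("x+y-",(.6876,.1358,.014)),("divider x-",(.574,.1995,.014)),("divider x+",(.682,.203,.014))): print(n,project(W,P,E))
```

```text
[0.6269 0.2331 0.1772] [179.9273  -0.032  -89.8825] 0.032321995837216226 29.978174016578123
corner x-y- [391.2242  88.6041]
x+y- [245.9592  94.7261]
divider x- [388.7121 177.5813]
divider x+ [256.9795 181.6071]
```

View pics/w4.png

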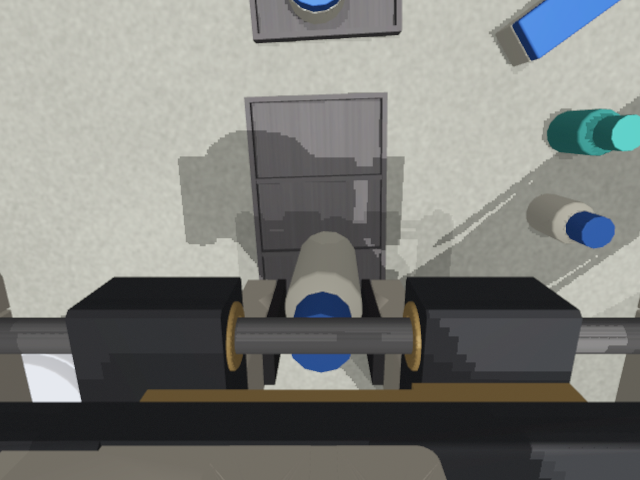

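The wrist view shows the tray corners at (246,98) and (386,93) and the divider at row 178, about 3 mm from prediction. The sample bottle is hidden behind the hand. I'll lower into the middle bay.

>>> apply_moves(
  targets=[
    {"travel":[0,0,40],"roll":0,"jaw":20},
    {"travel":[0,0,40],"roll":0,"jaw":20},
    {"travel":[0,0,20],"roll":0,"jaw":20},
    {"travel":[0,0,10],"roll":0,"jaw":20},
    {"travel":[0,0,2.5],"roll":0,"jaw":20},
    {"travel":[0,0,1.5],"roll":0,"jaw":20},
    {"travel":[0,0,0],"roll":0,"jaw":20},
  ],
)

```text
clock: 9.7
tool_pos: [0.6279, 0.2324, 0.0656]
orientation: [-179.9, 0.1, -90.0]
force: [0.3, -0.5, -0.4]
opening: 0.0319
gripper_force: 30.0
```

>>> apply_moves(
  targets=[
    {"travel":[0,0,1.5],"roll":0,"jaw":20},
    {"travel":[0,0,1],"roll":0,"jaw":20},
    {"travel":[0,0,0],"roll":0,"jaw":20},
  ],
)

```text
clock: 10.0
tool_pos: [0.6278, 0.2326, 0.0631]
orientation: [-179.9, 0.0, -89.9]
force: [-1.8, -0.2, 4.3]
opening: 0.0325
gripper_force: 30.0
```

>>> apply_moves(
  targets=[
    {"travel":[0,0,0],"roll":0,"jaw":56},
    {"travel":[0,0,0],"roll":0,"jaw":56},
    {"travel":[0,0,0],"roll":0,"jaw":56},
    {"travel":[0,0,-30],"roll":0,"jaw":56},
    {"travel":[0,0,-45],"roll":0,"jaw":56},
    {"travel":[0,0,-45],"roll":0,"jaw":56},
    {"travel":[0,48,-10],"roll":0,"jaw":56},
    {"travel":[0,49,0],"roll":0,"jaw":56},
    {"travel":[0,49,0],"roll":0,"jaw":56},
    {"travel":[0,49,0],"roll":0,"jaw":56},
  ],
)

```text
clock: 11.0
tool_pos: [0.4305, 0.2316, 0.1914]
orientation: [-180.0, 0.0, -90.0]
force: [0.1, 1.2, 1.0]
opening: 0.0561
gripper_force: 0.0
```

>>> apply_moves(
  targets=[
    {"travel":[0,0,0],"roll":0,"jaw":56},
    {"travel":[0,0,0],"roll":0,"jaw":56},
  ],
)

```text
clock: 11.2
tool_pos: [0.4315, 0.2324, 0.1925]
orientation: [-179.9, 0.1, -89.8]
force: [0.4, 0.1, 0.4]
opening: 0.0556
gripper_force: 0.0
```

Run:
```python
from h import *
bluept(.07,200,name='w5')
T=ctrl.calibration("top");im=ctrl.snapshot("top");cv2.imwrite("pics/top2.png",im[...,::-1])
for c in blobs(im,*BLUE): print(cen(c),onplane(ray(T,cen(c)),.09))
```

```text
tcp [0.4315 0.2324 0.1925] [-179.9219    0.0836  -89.8334] 0.05564115517569755
[ 44.6751 236.8873] 1397.5 [0.6404 0.2389 0.07  ] [array([0.6608, 0.2327]), array([0.6232, 0.2205]), array([0.6195, 0.2456]), array([0.6579, 0.2583])]
[322.3783 224.7776] 778.5 [0.4332 0.2289 0.07  ] [array([0.4445, 0.2163]), array([0.4226, 0.2162]), array([0.4223, 0.2413]), array([0.4447, 0.2414])]
[282.3004  23.6218] 3190.5 [0.4594 0.0951 0.07  ] [array([0.4898, 0.0978]), array([0.4398, 0.0619]), array([0.421 , 0.0816]), array([0.4714, 0.1192])]
[40.561   6.2762] 667.5 [0.6138 0.0856 0.07  ] [array([0.6351, 0.0821]), array([0.5949, 0.082 ]), array([0.5965, 0.0911]), array([0.6371, 0.0912])]
[218.265  262.5504] [0.4319 0.2256 0.09  ]
[299.4993 251.0931] [0.4502 0.0746 0.09  ]
[213.1779 158.9432] [0.6275 0.2348 0.09  ]
[183.6388 157.9233] [0.6307 0.2908 0.09  ]
[305.3676 159.4046] [0.6228 0.0607 0.09  ]
[370.9656 157.9766] [ 0.6228 -0.0628  0.09  ]
[424.1706 158.7232] [ 0.6192 -0.1626  0.09  ]
[520.4843  24.3606] [ 0.8773 -0.357   0.09  ]
```

View pics/w5.png

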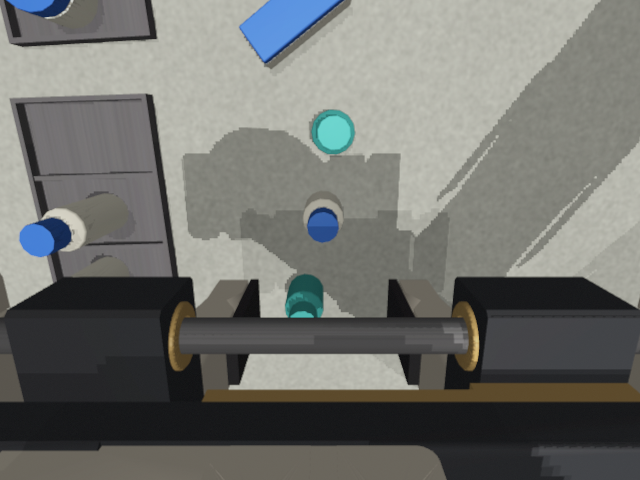

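The tall bottle stands in the middle bay at (0.6275, 0.235). Under the hand, the white blue-capped bottle is at (322,225), between turquoise ones at (333,131) and (304,295). The fingers close along x, so both are clear.

>>> apply_moves(
  targets=[
    {"travel":[1.5,-1.5,40],"roll":0,"jaw":56},
    {"travel":[0,0,45],"roll":0,"jaw":56},
    {"travel":[0,0,40],"roll":0,"jaw":56},
    {"travel":[0,0,21],"roll":0,"jaw":56},
    {"travel":[0,0,10],"roll":0,"jaw":56},
    {"travel":[0,0,0],"roll":0,"jaw":20},
    {"travel":[0,0,0],"roll":0,"jaw":20},
    {"travel":[0,0,0],"roll":0,"jaw":20},
    {"travel":[0,0,0],"roll":0,"jaw":20},
    {"travel":[0,0,0],"roll":0,"jaw":20},
  ],
)

```text
clock: 12.3
tool_pos: [0.4342, 0.2312, 0.0366]
orientation: [-179.9, 0.1, -89.9]
force: [-0.8, -0.6, 4.5]
opening: 0.0316
gripper_force: 30.0
```

>>> apply_moves(
  targets=[
    {"travel":[0,0,-30],"roll":0,"jaw":20},
    {"travel":[0,0,-45],"roll":0,"jaw":20},
    {"travel":[0,0,-45],"roll":0,"jaw":20},
    {"travel":[13,-40,-10],"roll":0,"jaw":20},
    {"travel":[13,-39,0],"roll":0,"jaw":20},
    {"travel":[13,-39,0],"roll":0,"jaw":20},
    {"travel":[13,-39,0],"roll":0,"jaw":20},
    {"travel":[13,-39,0],"roll":0,"jaw":20},
    {"travel":[0,0,0],"roll":0,"jaw":20},
    {"travel":[0,0,0],"roll":0,"jaw":20},
  ],
)

```text
clock: 13.3
tool_pos: [0.6299, 0.1649, 0.1648]
orientation: [179.9, -0.0, -90.1]
force: [-0.2, 0.1, -0.7]
opening: 0.0316
gripper_force: 30.0
```

Run:
```python
from h import *
im,W,E,o=wrist("w6");print(o["tool_pos"],o["orientation"],o["opening"],o["gripper_force"])
T=ctrl.calibration("top");im=ctrl.snapshot("top");cv2.imwrite("pics/top3.png",im[...,::-1])
for c in blobs(im,*BLUE): print(cen(c),onplane(ray(T,cen(c)),.085))
```

```text
[0.6299 0.1649 0.1648] [179.9346  -0.0207 -90.0567] 0.03163720805917213 29.976402279025933
[299.537  251.1078] [0.4504 0.0747 0.085 ]
[183.7365 158.0422] [0.6318 0.292  0.085 ]
[305.3519 159.3793] [0.6241 0.0609 0.085 ]
[370.9656 157.9766] [ 0.624  -0.0634  0.085 ]
[424.1605 158.7909] [ 0.6202 -0.1637  0.085 ]
[520.4673  24.3585] [ 0.8799 -0.3591  0.085 ]
```

>>> apply_moves(
  targets=[
    {"travel":[-1.5,0,40],"roll":0,"jaw":20},
    {"travel":[0,0,40],"roll":0,"jaw":20},
    {"travel":[0,0,28],"roll":0,"jaw":20},
    {"travel":[0,0,10],"roll":0,"jaw":20},
    {"travel":[0,0,3],"roll":0,"jaw":20},
    {"travel":[0,0,1.5],"roll":0,"jaw":20},
    {"travel":[0,0,0],"roll":0,"jaw":20},
  ],
)

```text
clock: 14.1
tool_pos: [0.6305, 0.1678, 0.0448]
orientation: [-179.9, 0.1, -89.9]
force: [0.3, -0.2, -0.9]
opening: 0.0322
gripper_force: 30.0
```

>>> apply_moves(
  targets=[
    {"travel":[0,0,1.5],"roll":0,"jaw":20},
    {"travel":[0,0,1.5],"roll":0,"jaw":20},
    {"travel":[0,0,0.5],"roll":0,"jaw":20},
    {"travel":[0,0,0],"roll":0,"jaw":20},
  ],
)

```text
clock: 14.5
tool_pos: [0.6302, 0.1673, 0.0407]
orientation: [-179.9, 0.0, -89.9]
force: [-2.1, 0.2, 4.9]
opening: 0.0317
gripper_force: 30.1
```

>>> apply_moves(
  targets=[
    {"travel":[0,0,0],"roll":0,"jaw":56},
    {"travel":[0,0,0],"roll":0,"jaw":56},
    {"travel":[0,0,0],"roll":0,"jaw":56},
    {"travel":[0,0,-30],"roll":0,"jaw":56},
    {"travel":[0,0,-40],"roll":0,"jaw":56},
    {"travel":[0,0,-40],"roll":0,"jaw":56},
    {"travel":[0,0,-40],"roll":0,"jaw":56},
    {"travel":[22,44,0],"roll":0,"jaw":56},
    {"travel":[22,44,0],"roll":0,"jaw":56},
    {"travel":[23,45,0],"roll":0,"jaw":56},
  ],
)

```text
clock: 15.5
tool_pos: [0.4958, 0.0996, 0.1893]
orientation: [180.0, 0.0, -90.0]
force: [-0.1, 0.1, 0.9]
opening: 0.0561
gripper_force: 0.0
```

>>> apply_moves(
  targets=[
    {"travel":[23,45,0],"roll":0,"jaw":56},
    {"travel":[0,0,0],"roll":7.6,"jaw":56},
    {"travel":[0,0,0],"roll":7.6,"jaw":56},
    {"travel":[0,0,0],"roll":7.6,"jaw":56},
    {"travel":[0,0,0],"roll":7.6,"jaw":56},
    {"travel":[0,0,0],"roll":7.6,"jaw":56},
    {"travel":[0,0,0],"roll":7.6,"jaw":56},
    {"travel":[0,0,0],"roll":7.5,"jaw":56},
    {"travel":[0,0,0],"roll":0,"jaw":56},
    {"travel":[0,0,0],"roll":0,"jaw":56},
  ],
)

```text
clock: 16.5
tool_pos: [0.4527, 0.0775, 0.1895]
orientation: [180.0, 0.0, -142.8]
force: [-0.3, -0.7, 0.3]
opening: 0.0561
gripper_force: 0.0
```

Run:
```python
from h import *
bluept(.04,200,name='w7')
T=ctrl.calibration("top");im=ctrl.snapshot("top");cv2.imwrite("pics/top4.png",im[...,::-1])
for c in blobs(im,*BLUE): print(cen(c),onplane(ray(T,cen(c)),.068))
```

```text
tcp [0.4527 0.0775 0.1895] [ 179.9985    0.0007 -142.8333] 0.056107307541381754
[ 49.713  275.2658] 1078.0 [ 0.63   -0.0776  0.04  ] [array([ 0.6437, -0.0998]), array([ 0.5978, -0.0712]), array([ 0.6129, -0.0542]), array([ 0.6599, -0.0831])]
[323.6154 216.813 ] 3416.0 [0.4508 0.0754 0.04  ] [array([0.4281, 0.041 ]), array([0.4112, 0.0633]), array([0.4751, 0.1131]), array([0.4932, 0.0891])]
[  2.7397 295.0487] [0.379  0.6406 0.068 ]
[213.1062 158.9735] [0.6329 0.2398 0.068 ]
[183.6209 157.9256] [0.6362 0.297  0.068 ]
[306.7262 157.5617] [0.6317 0.0586 0.068 ]
[370.9945 157.9712] [ 0.6281 -0.0652  0.068 ]
[424.1709 158.7574] [ 0.6243 -0.1674  0.068 ]
[520.4345  24.3441] [ 0.8887 -0.3664  0.068 ]
```

View pics/w7.png

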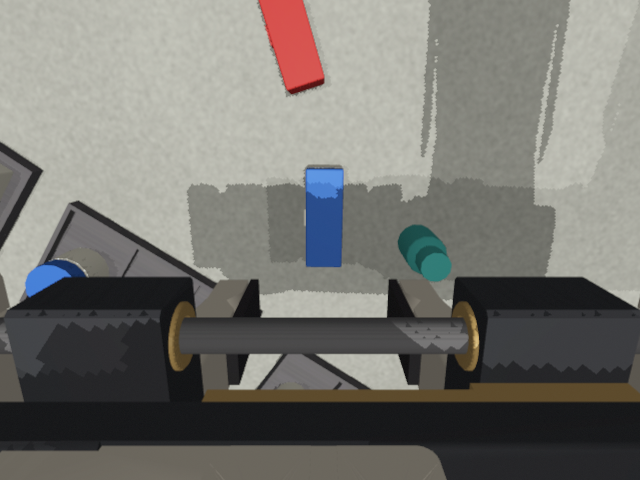

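The slide box is at (324,217), aligned with the tool. The red box at (292,45) and the turquoise bottle at (425,252) are clear of the fingers. I'll grasp it.

>>> apply_moves(
  targets=[
    {"travel":[0,0,40],"roll":0,"jaw":56},
    {"travel":[0,0,45],"roll":0,"jaw":56},
    {"travel":[0,0,40],"roll":0,"jaw":56},
    {"travel":[0,0,20],"roll":0,"jaw":56},
    {"travel":[0,0,9],"roll":0,"jaw":56},
    {"travel":[0,0,0],"roll":0,"jaw":15},
    {"travel":[0,0,0],"roll":0,"jaw":15},
    {"travel":[0,0,0],"roll":0,"jaw":15},
    {"travel":[0,0,0],"roll":0,"jaw":15},
    {"travel":[0,0,0],"roll":0,"jaw":15},
  ],
)

```text
clock: 17.6
tool_pos: [0.4534, 0.078, 0.0366]
orientation: [-180.0, 0.1, -143.0]
force: [-1.8, 0.9, 5.3]
opening: 0.0286
gripper_force: 30.0
```

>>> apply_moves(
  targets=[
    {"travel":[0,0,-30],"roll":0,"jaw":15},
    {"travel":[0,0,-45],"roll":0,"jaw":15},
    {"travel":[0,0,-45],"roll":0,"jaw":15},
    {"travel":[0,0,-10],"roll":7.2,"jaw":15},
    {"travel":[0,0,0],"roll":7.2,"jaw":15},
    {"travel":[0,0,0],"roll":7.2,"jaw":15},
    {"travel":[0,0,0],"roll":7.2,"jaw":15},
    {"travel":[0,0,0],"roll":7.4,"jaw":15},
    {"travel":[-19,-42.5,0],"roll":0,"jaw":15},
    {"travel":[-19,-42.5,0],"roll":0,"jaw":15},
  ],
)

```text
clock: 18.6
tool_pos: [0.4922, -0.0068, 0.1662]
orientation: [180.0, 0.1, -179.0]
force: [0.6, 0.9, 0.2]
opening: 0.0287
gripper_force: 30.0
```

>>> apply_moves(
  targets=[
    {"travel":[-19,-42.5,0],"roll":0,"jaw":15},
    {"travel":[-19,-42.5,0],"roll":0,"jaw":15},
    {"travel":[-19,-42.5,0],"roll":0,"jaw":15},
    {"travel":[-19,-42.5,0],"roll":0,"jaw":15},
    {"travel":[-19,-42.5,0],"roll":0,"jaw":15},
    {"travel":[-20,-42.5,0],"roll":0,"jaw":15},
    {"travel":[-20,-42.5,0],"roll":0,"jaw":15},
    {"travel":[0,0,0],"roll":0,"jaw":15},
    {"travel":[0,0,0],"roll":0,"jaw":15},
  ],
)

```text
clock: 19.5
tool_pos: [0.6302, -0.3038, 0.1644]
orientation: [180.0, -0.1, -179.4]
force: [-1.0, 0.4, -0.4]
opening: 0.0284
gripper_force: 30.0
```

Run:
```python
from h import *
im,W,E,o=wrist("w8");print(o["tool_pos"],o["orientation"],o["opening"],o["gripper_force"])
for n,P in (("near wall outer x-",(.5747,-.3361,.014)),("x-y+",(.5722,-.1389,.014)),("div",(.574,-.270,.014)),("div2",(.573,-.206,.014))): print(n,project(W,P,E))
T=ctrl.calibration("top");im=ctrl.snapshot("top");cv2.imwrite("pics/top5.png",im[...,::-1])
for c in blobs(im,*BLUE): print(cen(c),onplane(ray(T,cen(c)),.068))
```

```text
[ 0.6302 -0.3038  0.1644] [ 179.9637   -0.0898 -179.3857] 0.028355466120189278 29.993413388729095
near wall outer x- [282.4918 149.0623]
x-y+ [538.2854 148.56  ]
div [368.2126 149.0771]
div2 [451.2427 148.6637]
[  2.2249 295.241 ] [0.3786 0.6415 0.068 ]
[250.3798 159.9375] [0.6294 0.1676 0.068 ]
[213.1779 158.9432] [0.6329 0.2397 0.068 ]
[183.4563 157.8252] [0.6364 0.2973 0.068 ]
[305.3851 159.3897] [0.6281 0.0613 0.068 ]
[370.9793 157.9187] [ 0.6282 -0.0652  0.068 ]
```

View pics/w8.png

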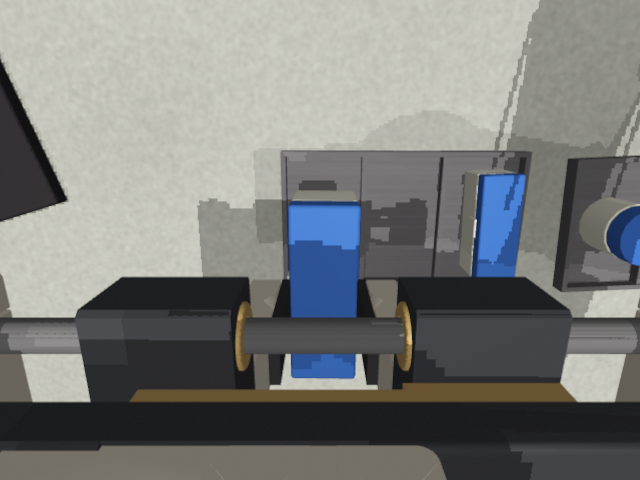

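The view shows the bay between columns 287 and 361, with the box centred at 324 and aligned. Lowering.

>>> apply_moves(
  targets=[
    {"travel":[0,0,40],"roll":0,"jaw":15},
    {"travel":[0,0,40],"roll":0,"jaw":15},
    {"travel":[0,0,27],"roll":0,"jaw":15},
    {"travel":[0,0,10],"roll":0,"jaw":15},
    {"travel":[0,0,3],"roll":0,"jaw":15},
    {"travel":[0,0,1.5],"roll":0,"jaw":15},
    {"travel":[0,0,0],"roll":0,"jaw":15},
  ],
)

```text
clock: 20.3
tool_pos: [0.6318, -0.3027, 0.0459]
orientation: [-180.0, 0.1, -179.2]
force: [-0.7, 0.8, 0.5]
opening: 0.0285
gripper_force: 30.0
```

>>> apply_moves(
  targets=[
    {"travel":[0,0,1.5],"roll":0,"jaw":15},
    {"travel":[0,0,1.5],"roll":0,"jaw":15},
    {"travel":[0,0,1],"roll":0,"jaw":15},
    {"travel":[0,0,0],"roll":0,"jaw":15},
  ],
)

```text
clock: 20.7
tool_pos: [0.6309, -0.3028, 0.0407]
orientation: [-180.0, 0.0, -179.2]
force: [-1.9, 1.5, 3.8]
opening: 0.0286
gripper_force: 30.0
```

>>> apply_moves(
  targets=[
    {"travel":[0,0,0],"roll":0,"jaw":52},
    {"travel":[0,0,0],"roll":0,"jaw":52},
    {"travel":[0,0,0],"roll":0,"jaw":52},
    {"travel":[0,0,-30],"roll":0,"jaw":52},
    {"travel":[0,0,-45],"roll":0,"jaw":52},
    {"travel":[0,0,-45],"roll":0,"jaw":52},
    {"travel":[0,0,-45],"roll":0,"jaw":52},
    {"travel":[40,-25,0],"roll":0,"jaw":52},
    {"travel":[40,-25,0],"roll":0,"jaw":52},
    {"travel":[40,-25,0],"roll":0,"jaw":52},
  ],
)

```text
clock: 21.7
tool_pos: [0.5105, -0.3796, 0.2052]
orientation: [-180.0, 0.0, -179.2]
force: [0.1, -0.5, -0.2]
opening: 0.0519
gripper_force: 0.0
```

>>> apply_moves(
  targets=[
    {"travel":[30,-40,0],"roll":0,"jaw":52},
    {"travel":[30,-40,0],"roll":0,"jaw":52},
    {"travel":[30,-40,0],"roll":0,"jaw":52},
    {"travel":[0,0,0],"roll":0,"jaw":52},
    {"travel":[0,0,0],"roll":0,"jaw":52},
    {"travel":[0,0,0],"roll":0,"jaw":52},
  ],
)

```text
clock: 22.3
tool_pos: [0.4235, -0.5001, 0.2049]
orientation: [180.0, -0.0, -179.3]
force: [0.3, 0.1, -0.1]
opening: 0.0519
gripper_force: 0.0
```

Run:
```python
from h import *
o=ctrl.get_obs();print(o["clock"],o["tool_pos"])
T=ctrl.calibration("top");S=ctrl.calibration("scene");t=ctrl.snapshot("top");s=ctrl.snapshot("scene")
sb=blobs(s,*BLUE)
for c in blobs(t,*BLUE):
    rt=ray(T,cen(c));b=min((cross(rt,ray(S,cen(k))) for k in sb),key=lambda x:x[1]);print(cen(c),*b)
    if cv2.contourArea(c)>450: w=np.array([onplane(ray(T,p),.044)[:2] for p in cv2.boxPoints(cv2.minAreaRect(c))]);print(w,w.mean(0))
a=cv2.resize(t[120:220,165:515],None,fx=2.2,fy=2.2);b=cv2.resize(s[150:450,110:460],(a.shape[1]//2,330))
b=np.pad(b,((0,0),(0,a.shape[1]-b.shape[1]),(0,0)));cv2.imwrite("pics/fin.png",np.vstack([a,b])[...,::-1])
```

```text
22.3 [ 0.4235 -0.5001  0.2049]
[  2.7246 295.1377] [0.5387 0.416  0.2393] 0.361051782934581
[250.3798 159.9375] [0.6287 0.1684 0.068 ] 0.002064701899492163
[213.1518 158.9509] [0.6263 0.2346 0.0933] 0.0013544656678506786
[183.539 157.905] [0.6332 0.2945 0.0789] 0.0010636122576668453
[305.3788 159.3945] [0.6322 0.0627 0.0474] 0.002278022469562197
[370.9795 157.9617] [ 0.632  -0.0664  0.047 ] 0.0029406454533789953
[424.1676 158.7739] [ 0.63   -0.1727  0.0403] 0.0020929498381198727
[[ 0.6706 -0.1553]
 [ 0.6726 -0.1861]
 [ 0.5896 -0.1897]
 [ 0.5876 -0.159 ]] [ 0.6301 -0.1725]
[489.8375 157.1836] [ 0.6301 -0.3022  0.0401] 0.002767654695055689
[[ 0.6711 -0.2861]
 [ 0.6717 -0.318 ]
 [ 0.5892 -0.3172]
 [ 0.5886 -0.2855]] [ 0.6302 -0.3017]
[520.4839  24.364 ] [ 0.8777 -0.3578  0.0808] 0.008938682613045718
[[ 0.912  -0.3126]
 [ 0.9309 -0.4365]
 [ 0.8904 -0.4407]
 [ 0.8716 -0.3172]] [ 0.9012 -0.3768]
```

View pics/fin.png

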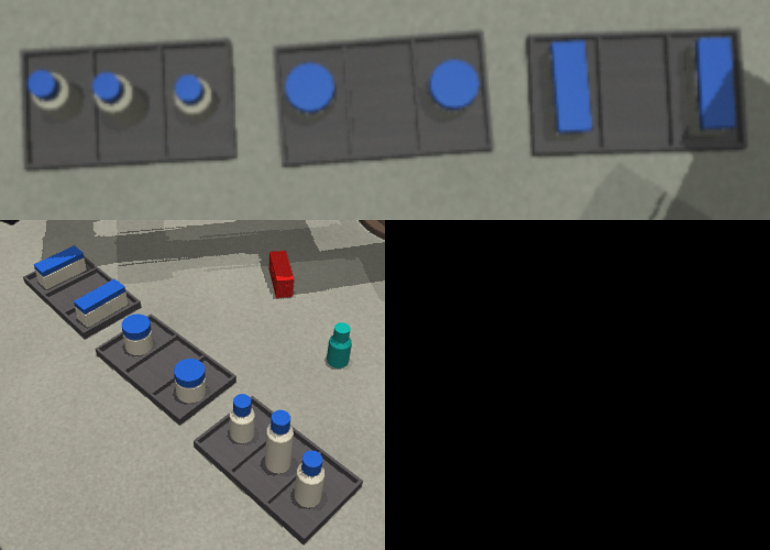

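The final picture shows all seven things upright in separate bays. Their measured positions are within a few mm of the bay centres, and the heights are about 4 mm up, as they should be on the tray floors. The look-alikes in view are untouched.

```bash
python3 -c "
from plant import ctrl
print(ctrl.close_job())"
```

```text
the job is handed in; nothing more can be done
None
```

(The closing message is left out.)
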